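# Slide the last plywood blank onto the pile and square the pile in its jig

## Task

Slide the plywood blank off the two feed rails so that it lies on top of the two blanks in the jig. Then square the pile up: press all three edges snug against the end fence (the one facing the rails) with a firm but gentle push (about 10 to 20 newtons), and after that snug against the back fence, until all three blanks lie flat, flush with both fences and with one another. Keep every blank level, never ram the fences, and leave everything else on the bench where it is.

Things in the scene. Friction and masses are not known exactly. Their poses are not given: they have to be found in the camera images.
- jig: Plywood stacking jig fixed to the bench; origin at bench height in the pile's place, z up. Base plate 12 mm thick, x from -112 to +102 mm, y from -235 to +115 mm of the origin. End fence on its +y side, back fence on its +x side, both square to the jig. The pile can be pushed from its -x side and, through the channel between the feed rails, from its -y side.
- rails (a point): Middle of the two feed rails, at the height of their tops (46 mm above the bench), 160 mm from the jig's origin along its -y; axes as the jig's. The rails run along y, 130 mm long, each 35 mm wide, centred at x = -52.5 and +52.5 mm. Between them is an open channel 70 mm wide, down to the base plate (34 mm deep).
- end_fence: Dark wooden batten 124 (x) x 22 (y) x 40 (z) mm standing on the base plate, screwed down rigidly, across the +y side of the pile's place. Origin under its middle. The screw position along the jig's y differs from time to time. It dents if rammed: 45 N is the limit
- end_fence_face (a point): Middle of the end fence's working face (the face that looks to the jig's -y), 20 mm above the base plate; axes as the jig's. A blank that is home has its centre 55 mm from this face along the jig's y.
- back_fence: Dark wooden batten 22 (x) x 110 (y) x 40 (z) mm standing on the base plate, screwed down rigidly, across the +x side of the pile's place. Origin under its middle. Its position along the jig's x differs from time to time. It dents if rammed: 45 N is the limit
- back_fence_face (a point): Middle of the back fence's working face (the face that looks to the jig's -x), 20 mm above the base plate; axes as the jig's. A blank that is home has its centre 70 mm from this face along the jig's x.
- board_low_centre (a point): Centre (half-way up) of a plywood blank 140 (its x) x 110 (its y) x 16 mm, about 0.16 kg, loose, smooth, too wide to grasp flat: lowest of the pile, starts lying askew on the base plate in the pile's place. Once home its centre is 20 mm above the bench; axes parallel to the jig's.
- board_low: The same blank; origin at the middle of its underside.
- board_mid_centre (a point): Centre (half-way up) of a plywood blank 140 (its x) x 110 (its y) x 16 mm, about 0.16 kg, loose, smooth, too wide to grasp flat: second of the pile, starts lying askew on the lowest. Once home its centre is 36 mm above the bench; axes parallel to the jig's.
- board_mid: The same blank; origin at the middle of its underside.
- board_top_centre (a point): Centre (half-way up) of a plywood blank 140 (its x) x 110 (its y) x 16 mm, about 0.16 kg, loose, smooth, too wide to grasp flat: the one to add, starts lying a little askew across the two feed rails, its underside 2 mm higher than the top of the pile. Once home its centre is 52 mm above the bench; axes parallel to the jig's.
- board_top: The same blank; origin at the middle of its underside.
- segments: Bystander: two curved sawn wooden segments glued together, 36 mm high, about 115 mm long, beside the jig's +y end; origin at its underside. Leave it.
- sanding_block: Bystander: cork sanding block 65 x 110 x 30 mm, beyond the rails' -y end; origin at its underside. Leave it.
- mallet: Bystander: wooden mallet lying behind the back fence, head 65 x 110 x 60 mm, about 255 mm overall; origin at its underside. Leave it.
- glue_jar: Bystander: white jar, 64 mm across, 75 mm high, on the far side of the rails; origin at its underside. Leave it.
- try_square: Bystander: try square, wooden stock 30 x 110 x 18 mm and steel blade 150 mm; origin at its underside. Leave it.
- phone: Bystander: black phone 150 x 72 x 9 mm lying flat; origin at its underside. Leave it.
- plane: Bystander: hand plane 160 x 55 mm, 80 mm high; origin at its underside. Leave it.
Things that resemble listed ones, but are neither listed nor needed, are in the scene too. Leave any yellow look-alike of the board_mid alone.

How it is judged:
By the outcome, as a careful person would: the job done as asked, in the order asked, and still so for the second after the job is handed in, with the robot touching nothing.
It also fails if it takes over 72 s, if anything falls off the work surface, if the arm or the gripper's body presses on something with over 40 N, if the wrist force passes 120 N, or if a joint passes its speed limit or range.

## Robot

A 6-joint arm with a two-finger parallel gripper is mounted at the origin on the work surface. World frame = base frame: x ahead of the robot, y to its left, z up, the work surface at z = 0. Lengths are in m, angles in rad, forces in N, time in s.
With the tool pointing down it reaches from about 0.35 to 0.775 m from the base axis. Payload 7.3 kg.
Tool frame: the origin (TCP) lies on the centre line of the jaws, within the pads' length; the fingertips stand 11 mm ahead of it and the grasp point (between the pads) lies 8 mm behind it; z points along the fingers, y is the direction in which the jaws open and shut (so a half turn about z gives the same grasp; the last joint's range is limited). The gripper opens to 92 mm and grips with 3 to 60 N. Pads are 19 mm wide; open, the fingers measure 130 mm over their backs; the gripper's body (75 mm by 190 mm) begins 47 mm behind the grasp point.
Start: joints at [-1.485, 0.342, 1.524, -0, 1.275, -0.146], TCP at [0.121, -0.511, 0.238] pointing down, gripper open.
Joint ranges: [-2.53, 2.53], [-0.77, 2.02], [0.04, 2.7], [-1, 4.14], [0.28, 2.66], [-3.11, 3.11]. Speed limits (rad/s): [2.57, 2.57, 3.14, 3.14, 3.14, 3.14].

## Interface

Orientations are given as [roll, pitch, yaw] about the fixed x, y, z axes, in that order (R = Rz(yaw) Ry(pitch) Rx(roll)).
In Python, from cell import robot gives the robot as it stands.
- The arm moves only by the tool jog_arm, never from a script. Its argument "deltas" is one flat list of numbers, 6 for each row, row after row: the shift along the world's x, y, z in units of 0.1 m (1.0 is 0.1 m), then the turn, a rotation vector about the world's x, y, z in units of 90 degrees (1.0 is 90 degrees). A call has 1 to 5 rows; each row is the pose to reach, as a shift and turn from the pose commanded when the call began; what a row does not reach only later rows make up. A row lasts 1/12 s, in which the tool goes at most 41.7 mm and 7.16 degrees, less where a joint would pass 70% of its speed; a pose out of reach is approached as far as the arm can. A call with a number of a shift or a turn outside -1 to 1 is refused whole. A call with a gripper value outside its range is refused whole. "claw" is the opening, from 0 (shut) to 1 (fully open), set as the call begins (left out, the last holds). The fingers move at their own pace and stop on an object; "newtons" is the grip in N (left out, the last holds). Time passes only in rows, so rows that repeat a pose let the fingers close. It gives the time, the measured TCP pose, the force and the opening at its end, in the units of the state.
- robot.observe(): the state, without advancing time (a new reading comes with each control period).
- robot.read_camera(name): name is "scene" or "top" or "wrist"; returns the picture (480x640x3 uint8, red, green, blue); there is no depth.
- robot.camera_params(name): a dict with "fx", "fy", "cx", "cy" (pixels), "R" (3x3) and "t" (3): a world point X has camera coordinates R X + t. Camera axes: x right, y down, z forward; pixel columns grow to the right and rows downward; lengths in m; the calibration is good to about 2 mm. A picture is of the moment at which its call begins: read the wrist's pose just before it. camera_params takes no time and is no camera call; for the wrist camera it gives the pose at the moment of the call.
- robot.hand_in(): hands the job in, once; it reports no verdict.
The state is a dict: "time": time; "qpos": joint angles; "qvel": joint speeds; "joint_efforts": joint torques, N m; "tool_pos": TCP position; "tool_rot": TCP orientation; "contact_force": force on the tool from outside, world axes, zero at the start; "torque": the same for the moment, N m; "opening": finger opening in m.
Only numpy, scipy, OpenCV 4.12 (cv2) and the standard library are available. Lean on these libraries where they do the work, as an engineer would, in place of code of your own. Each camera call takes 0.05 s, during which the arm holds its last target. There are 200 camera calls.

## Working session

There is one attempt and no reset: what is moved stays moved. The work goes in short steps, Python scripts to look and compute and a tool call to move; the robot and the scene stay as the last step left them, time stands still between calls to the robot, and variables do not carry over. Pictures are saved under pics/ and viewed, about 8 in all and at most 12, crops included, and the job is handed in when it is done.

Besides the shell and the picture viewer there is one more tool, called as a command line: name --argument value ..., lists and objects as JSON in quotes. jog_arm: Moves the arm, as the interface text tells. Its arguments: {"type":"object","properties":{"deltas":{"type":"array","items":{"type":"number"}},"claw":{"type":"number"},"newtons":{"type":"number"}},"required":["deltas"]}

```bash
mkdir -p pics; ls; python3 - <<'E'
from cell import robot
import cv2
for n in("top","scene"):
    im=robot.read_camera(n);cv2.imwrite(f"pics/{n}0.png",im[:,:,::-1]);p=robot.camera_params(n);print(n,{k:(v.tolist() if hasattr(v,'tolist') else v) for k,v in p.items()})
print(robot.observe())
E
```

```text
pics
top {'fx': 437.03016098697947, 'fy': 437.03016098697947, 'cx': 328.1549007257565, 'cy': 238.36303843956398, 'R': [[0.02739930706697969, -0.9994612710547343, 0.01806780656041524], [-0.992473932209632, -0.029356906348337375, -0.11888509550825117], [0.11935146357125417, -0.014674457785900517, -0.9927436166665035]], 't': [-0.0536962116351322, 0.5346957475548898, 1.0650249775516356]}
scene {'fx': 569.3677986252948, 'fy': 569.3677986252948, 'cx': 319.6029468702513, 'cy': 244.66703492425762, 'R': [[0.6341402471491939, 0.7731472571892253, -0.010462583157969675], [0.5192052792823102, -0.43580433086439513, -0.7351873660266582], [-0.5729677346159536, 0.46077966958256156, -0.6777832036783202]], 't': [-0.30317449372362826, -0.22976725879308235, 1.649432035161294]}
{'time': 0.1, 'qpos': array([-1.48499663e+00,  3.42656169e-01,  1.52491669e+00,  1.35952856e-05,
        1.27542249e+00, -1.46004261e-01]), 'qvel': array([ 1.44204409e-03, -1.72273827e-03,  8.93500983e-05,  1.72402302e-04,
        7.84977239e-04,  5.35739954e-04]), 'joint_efforts': array([ 1.70973122e-03, -4.32003200e+01, -2.44694263e+01,  7.18804006e-02,
        5.25249972e-02, -5.10034954e-05]), 'tool_pos': array([ 0.12060303, -0.51059768,  0.23711451]), 'tool_rot': array([-3.14020677e+00, -2.16936089e-04,  2.31799837e-01]), 'contact_force': array([ 0.3957207 , -0.22992265, -0.40654521]), 'torque': array([-0.00010324,  0.01039601,  0.04361409]), 'opening': 0.09196462525130335}
```

View pics/top0.png

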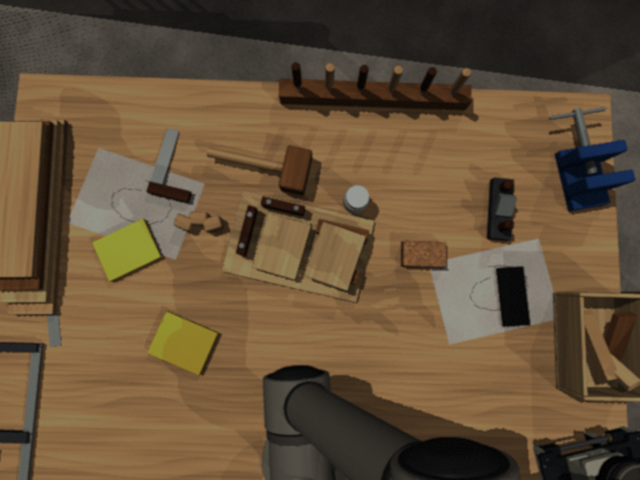

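View pics/scene0.png

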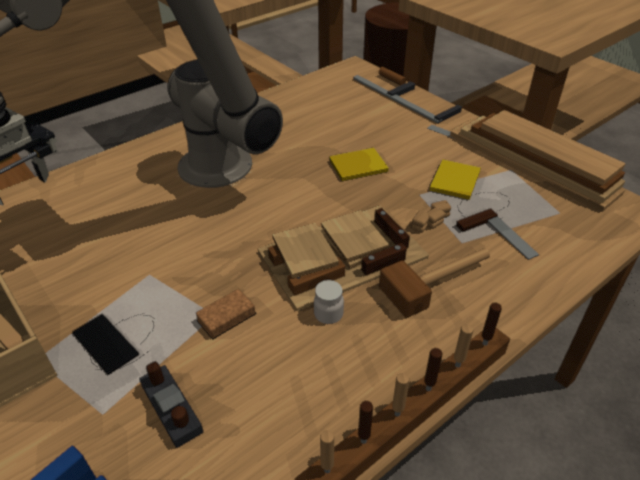

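The top view shows the jig at about (300,247). The end fence is at (247,232) and the back fence at (283,207). The pile is at (282,246) and the blank on the rails at (338,255). The yellow blanks at (127,250) and (183,343) are look-alikes and stay untouched. I'll enlarge the jig area.

```bash
cat > h.py <<'E'
import numpy as np
from cell import robot
def w(name,uv,z,p=None):
    "pixels -> world points on height z"
    p=p or robot.camera_params(name); R=np.array(p["R"]);t=np.array(p["t"]); c=-R.T@t; o=[]
    for (u,v),zz in zip(uv,np.broadcast_to(z,len(uv))):
        d=R.T@np.array([(u-p["cx"])/p["fx"],(v-p["cy"])/p["fy"],1]); o.append(c+d*(zz-c[2])/d[2])
    return np.array(o)
def px(name,X,p=None):
    p=p or robot.camera_params(name); q=np.atleast_2d(X)@np.array(p["R"]).T+np.array(p["t"])
    return np.c_[p["fx"]*q[:,0]/q[:,2]+p["cx"],p["fy"]*q[:,1]/q[:,2]+p["cy"]]
E
python3 - <<'E'
import cv2
from h import *
im=cv2.imread("pics/top0.png")[190:306,220:380]
cv2.imwrite("pics/top0c.png",cv2.resize(im,None,fx=5,fy=5,interpolation=cv2.INTER_CUBIC))
print(w("top",[(282,246),(338,255),(247,232),(283,207),(300,250)],[.044,.062,.052,.052,.04]))
E
```

```text
[[ 0.51221027  0.07537756  0.044     ]
 [ 0.49240928 -0.06306864  0.062     ]
 [ 0.54351278  0.16201203  0.052     ]
 [ 0.60872159  0.07606098  0.052     ]
 [ 0.50393933  0.03075051  0.04      ]]
```

View pics/top0c.png

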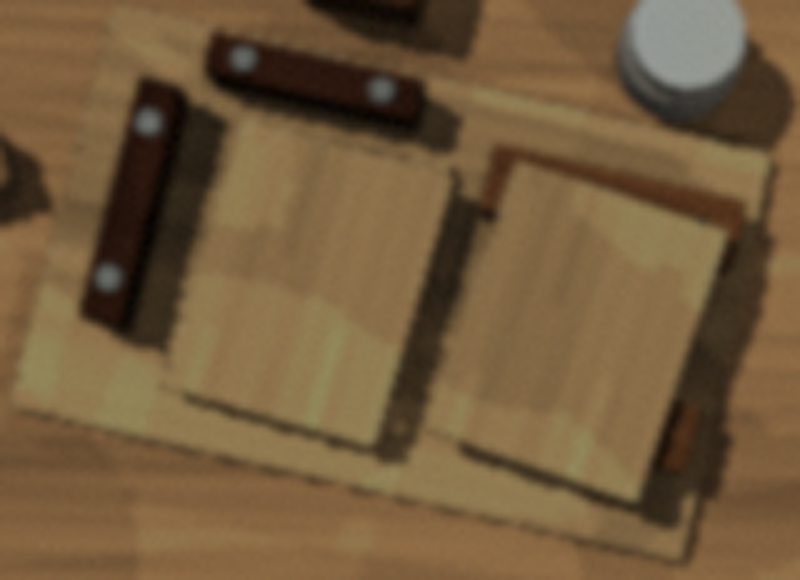

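The crop shows the plate corners at (15,405), (690,563), (772,155) and (108,10). The end fence's working face runs from (185,90) to (127,330), and the back fence's from (210,80) to (415,130). The pile's top corners are (240,112), (452,175), (378,448) and (168,385). The rail blank's are (517,160), (728,232), (640,502) and (430,432).

```bash
cat >> h.py <<'E'
def fit(W,L):
    "planar rigid fit world=R(yaw) L + o"
    W=np.array(W)[:,:2];L=np.array(L,float);a=W-W.mean(0);b=L-L.mean(0)
    y=np.arctan2((b[:,0]*a[:,1]-b[:,1]*a[:,0]).sum(),(b*a).sum()); R=np.array([[np.cos(y),-np.sin(y)],[np.sin(y),np.cos(y)]])
    o=W.mean(0)-R@L.mean(0); return o,y,np.linalg.norm(W-L@R.T-o,axis=1).max()
def tojig(P,o,y):
    R=np.array([[np.cos(y),-np.sin(y)],[np.sin(y),np.cos(y)]]); return (np.array(P)[:,:2]-o)@R
E
python3 - <<'E'
from h import *
np.set_printoptions(precision=4,suppress=True)
c=lambda P:[(220+x/5-.4,190+y/5-.4) for x,y in P]
W=w("top",c([(15,405),(690,563),(772,155),(108,10)]),.012)
o,y,e=fit(W,[(-.112,.115),(-.112,-.235),(.102,-.235),(.102,.115)]);print("jig",o,y,e)
B=[(.07,.055),(.07,-.055),(-.07,-.055),(-.07,.055)]
for n,P,z in(("mid",[(240,112),(452,175),(378,448),(168,385)],.044),("top",[(517,160),(728,232),(640,502),(430,432)],.062)):
    X=w("top",c(P),z);f=fit(X,B);print(n,f,"jig",tojig([f[0]],o,y),"dyaw deg",np.degrees(f[1]-y))
print("end",tojig(w("top",c([(185,90),(127,330),(140,80),(82,315)]),.052),o,y))
print("back",tojig(w("top",c([(210,80),(415,130),(212,32),(425,85)]),.052),o,y))
p=robot.camera_params("top");print(-np.array(p["R"]).T@p["t"])
E
```

```text
jig [0.5335 0.0934] -0.18992511505435639 0.00401195361555766
mid (array([0.5137, 0.0766]), np.float64(-0.2360071575460465), np.float64(0.0025736717206485543)) jig [[-0.0162 -0.0202]] dyaw deg -2.640306546116368
top (array([ 0.4906, -0.0568]), np.float64(-0.29032295185979523), np.float64(0.002010899365936879)) jig [[-0.0138 -0.1556]] dyaw deg -5.752372321194845
end [[ 0.0614  0.0606]
 [-0.0607  0.0602]
 [ 0.0614  0.0835]
 [-0.0583  0.0834]]
back [[ 0.069   0.0497]
 [ 0.0667 -0.0551]
 [ 0.0928  0.0544]
 [ 0.0899 -0.0549]]
[ 0.405  -0.0223  1.1218]
```

jog_arm --deltas '[0.18, 0.18, -0.02, 0, 0, 0.04, 0.36, 0.36, -0.04, 0, 0, 0.08, 0.54, 0.54, -0.06, 0, 0, 0.12, 0.72, 0.72, -0.08, 0, 0, 0.15, 0.9, 0.91, -0.1, 0, 0, 0.183]' --claw 0.13

```text
time: 0.52
tool_pos: [0.2112, -0.4189, 0.2273]
tool_rot: [-3.141, -0.0, 0.521]
contact_force: [-0.4, 0.1, 0.1]
opening: 0.0632
```

jog_arm --deltas '[0.18, 0.18, -0.02, 0, 0, 0.04, 0.36, 0.36, -0.04, 0, 0, 0.08, 0.54, 0.54, -0.06, 0, 0, 0.12, 0.72, 0.72, -0.08, 0, 0, 0.15, 0.9, 0.91, -0.1, 0, 0, 0.183]'

```text
time: 0.93
tool_pos: [0.3012, -0.3279, 0.2174]
tool_rot: [-3.141, -0.0, 0.809]
contact_force: [0.5, -0.2, -0.1]
opening: 0.03
```

jog_arm --deltas '[0.18, 0.18, -0.02, 0, 0, 0.04, 0.36, 0.36, -0.04, 0, 0, 0.08, 0.54, 0.54, -0.06, 0, 0, 0.12, 0.72, 0.72, -0.08, 0, 0, 0.15, 0.9, 0.91, -0.1, 0, 0, 0.183]'

```text
time: 1.35
tool_pos: [0.3912, -0.2369, 0.2074]
tool_rot: [-3.141, -0.0, 1.097]
contact_force: [-0.6, -0.3, 0.6]
opening: 0.0122
```

jog_arm --deltas '[0.18, 0.18, -0.02, 0, 0, 0.04, 0.36, 0.36, -0.04, 0, 0, 0.08, 0.54, 0.54, -0.06, 0, 0, 0.12, 0.72, 0.72, -0.08, 0, 0, 0.15, 0.9, 0.91, -0.1, 0, 0, 0.183]'

```text
time: 1.77
tool_pos: [0.4812, -0.1459, 0.1973]
tool_rot: [-3.141, -0.0, 1.384]
contact_force: [-0.9, -0.3, 0.2]
opening: 0.012
```

```bash
python3 - <<'E'
from h import *
import cv2
s=robot.observe();print(s["time"],s["tool_pos"],s["tool_rot"],s["opening"],s["contact_force"])
p=robot.camera_params("wrist");print(p)
cv2.imwrite("pics/w1.png",robot.read_camera("wrist")[:,:,::-1])
import pickle;pickle.dump(p,open("w1.pkl","wb"))
E
```

```text
1.7667 [ 0.48120205 -0.14591841  0.19731445] [-3.14097140e+00 -5.78599089e-05  1.38400149e+00] 0.012048364658674324 [-0.89393218 -0.30458243  0.21993586]
{'fx': 393.95981545897973, 'fy': 393.95981545897973, 'cx': 314.5098789893775, 'cy': 237.85994915485912, 'R': array([[ 0.98261414, -0.185653  , -0.00155211],
       [-0.1761418 , -0.93485093,  0.30826579],
       [-0.05868146, -0.30263293, -0.951299  ]]), 't': array([-0.49902176, -0.07838335,  0.33688672])}
```

View pics/w1.png

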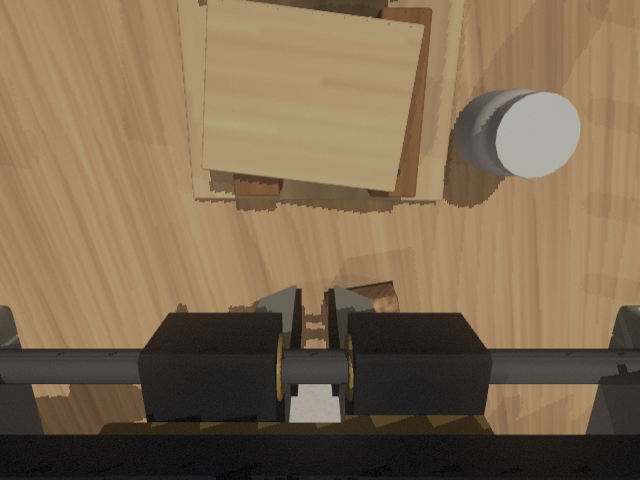

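The wrist view shows the plate's -y edge from (193,200) to (443,203). The rail ends are at (235..281,195) and (370..416,195), and the blank's near edge runs from (203,168) to (395,192). The sanding block sits partly under the fingers, at about (385,295), so I'll measure its clearance.

```bash
python3 - <<'E'
from h import *
import pickle
np.set_printoptions(precision=4,suppress=True)
p=pickle.load(open("w1.pkl","rb")); o=np.array([.5335,.0934]);y=-.18993
J=lambda P,z:tojig(w("wrist",P,z,p),o,y)
print("plate",J([(193,200),(443,203),(178,0),(464,0)],.012))
print("rail ends top?",J([(235,178),(281,180),(370,190),(416,195)],.046))
print("blank",J([(203,168),(395,192),(424,25),(207,0)],.062))
print("block far corner",J([(348,290),(392,282),(398,310)],.03))
print("block top cam",tojig(w("top",[(402,243),(447,243),(402,267),(447,268)],.03),o,y))
print("tip px",px("wrist",[[.4812,-.1459,.186]],p))
print(tojig([[.4812,-.1459]],o,y))
E
```

```text
plate [[-0.1115 -0.2353]
 [ 0.1035 -0.2372]
 [-0.1087 -0.0842]
 [ 0.1031 -0.0836]]
rail ends top? [[-0.0674 -0.2106]
 [-0.0325 -0.212 ]
 [ 0.0353 -0.2195]
 [ 0.0708 -0.2232]]
blank [[-0.0865 -0.2009]
 [ 0.0512 -0.2178]
 [ 0.0626 -0.1095]
 [-0.0751 -0.0958]]
block far corner [[ 0.0225 -0.3111]
 [ 0.0605 -0.3033]
 [ 0.0675 -0.3305]]
block top cam [[ 0.0567 -0.3133]
 [ 0.0815 -0.4246]
 [-0.0026 -0.3251]
 [ 0.0195 -0.4362]]
tip px [[315.8769 306.3854]]
[[-0.0062 -0.2449]]
```

jog_arm --deltas '[0, 0, -0.3, 0, 0, 0, 0, 0, -0.6, 0, 0, -0.005, 0, 0, -0.85, 0, 0, -0.005]'

```text
time: 2.07
tool_pos: [0.4802, -0.1464, 0.1111]
tool_rot: [-3.141, -0.0, 1.374]
contact_force: [0.7, 1.0, -0.2]
opening: 0.012
```

jog_arm --deltas '[0, 0, -0.25, 0, 0, 0, 0, 0, -0.5, 0, 0, 0, 0, 0, -0.7, 0, 0, 0, 0, 0, -0.82, 0, 0, 0, 0, 0, -0.82, 0, 0, 0]'

```text
time: 2.48
tool_pos: [0.4787, -0.1462, 0.028]
tool_rot: [-3.136, -0.001, 1.374]
contact_force: [-0.3, -0.1, 0.0]
opening: 0.0117
```

jog_arm --deltas '[0.03, 0.05, 0.02, 0, 0, 0, 0.04, 0.1, 0.02, 0, 0, 0, 0.05, 0.15, 0.02, 0, 0, 0, 0.06, 0.2, 0.02, 0, 0, 0, 0.07, 0.25, 0.02, 0, 0, 0]'

```text
time: 2.9
tool_pos: [0.4882, -0.1215, 0.0335]
tool_rot: [3.14, 0.0, 1.374]
contact_force: [-0.0, -0.1, -0.0]
opening: 0.012
```

jog_arm --deltas '[0.01, 0.05, 0, 0, 0, 0, 0.02, 0.1, 0, 0, 0, 0, 0.03, 0.15, 0, 0, 0, 0, 0.04, 0.2, 0, 0, 0, 0, 0.05, 0.25, 0, 0, 0, 0]'

```text
time: 3.32
tool_pos: [0.4927, -0.0965, 0.0328]
tool_rot: [3.142, 0.0, 1.374]
contact_force: [0.3, -1.2, -0.1]
opening: 0.0122
```

jog_arm --deltas '[0.01, 0.05, 0, 0, 0, 0, 0.02, 0.1, -0.01, 0, 0, 0, 0.03, 0.15, -0.02, 0, 0, 0, 0.04, 0.2, -0.03, 0, 0, 0, 0.05, 0.25, -0.04, 0, 0, 0]'

```text
time: 3.73
tool_pos: [0.4977, -0.0714, 0.0286]
tool_rot: [-3.141, -0.0, 1.374]
contact_force: [0.2, -0.3, -0.1]
opening: 0.0124
```

jog_arm --deltas '[0.01, 0.05, 0, 0, 0, 0, 0.02, 0.1, 0, 0, 0, 0, 0.03, 0.15, 0, 0, 0, 0, 0.04, 0.2, 0, 0, 0, 0, 0.05, 0.25, 0, 0, 0, 0]'

```text
time: 4.15
tool_pos: [0.5027, -0.0465, 0.0288]
tool_rot: [3.141, -0.0, 1.374]
contact_force: [0.6, 0.2, -0.8]
opening: 0.0122
```

jog_arm --deltas '[0.01, 0.05, 0, 0, 0, 0, 0.02, 0.1, 0, 0, 0, 0, 0.03, 0.15, 0, 0, 0, 0, 0.04, 0.2, 0, 0, 0, 0, 0.05, 0.25, 0, 0, 0, 0]'

```text
time: 4.57
tool_pos: [0.5077, -0.0215, 0.0287]
tool_rot: [3.142, 0.0, 1.374]
contact_force: [-0.4, 0.6, -0.3]
opening: 0.0119
```

```bash
python3 - <<'E'
from h import *
import cv2
s=robot.observe();print(s["tool_pos"],s["contact_force"],tojig([s["tool_pos"]],np.array([.5335,.0934]),-.197))
im=robot.read_camera("top")[190:306,220:380,::-1]
a=cv2.resize(im,None,fx=5,fy=5,interpolation=cv2.INTER_CUBIC)
cv2.imwrite("pics/t2.png",a)
E
```

```text
[ 0.50770045 -0.02145822  0.02871821] [-0.39860362  0.56735875 -0.32743816] [[-0.00281954 -0.11768635]]
```

View pics/t2.png

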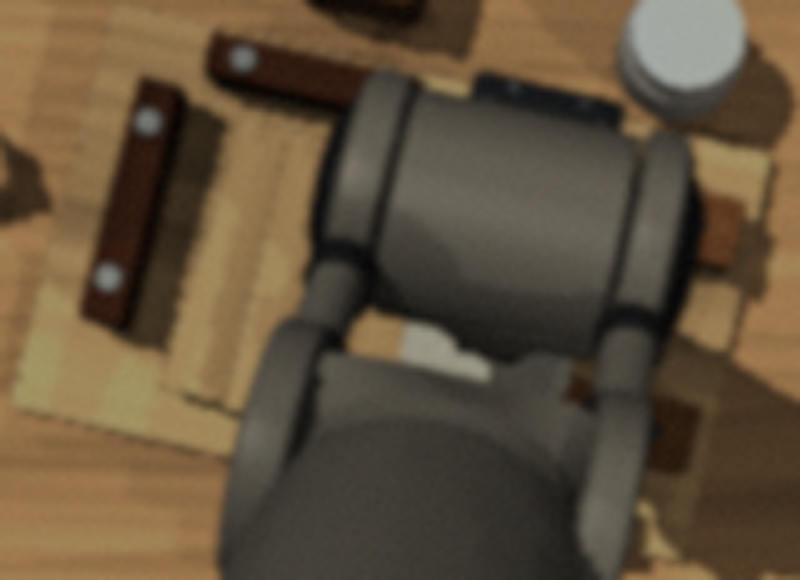

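The top blank is now riding on the pile, with its leading edge from (290,130) to (240,400), and the pile hasn't moved. I'll continue at a slower speed.

jog_arm --deltas '[0.01, 0.05, 0, 0, 0, 0, 0.02, 0.1, 0, 0, 0, 0, 0.03, 0.15, 0, 0, 0, 0, 0.04, 0.2, 0, 0, 0, 0, 0.05, 0.25, 0, 0, 0, 0]'

```text
time: 5.03
tool_pos: [0.5127, 0.0035, 0.0287]
tool_rot: [3.141, 0.0, 1.374]
contact_force: [-0.2, -1.0, 0.2]
opening: 0.0122
```

jog_arm --deltas '[0.006, 0.029, 0, 0, 0, 0, 0.012, 0.06, 0, 0, 0, 0, 0.018, 0.09, 0, 0, 0, 0, 0.024, 0.12, 0, 0, 0, 0, 0.03, 0.147, 0, 0, 0, 0]'

```text
time: 5.45
tool_pos: [0.5157, 0.0179, 0.0287]
tool_rot: [3.142, 0.0, 1.374]
contact_force: [0.8, -2.4, -0.6]
opening: 0.0119
```

jog_arm --deltas '[0.003, 0.015, 0, 0, 0, 0, 0.006, 0.03, 0, 0, 0, 0, 0.009, 0.045, 0, 0, 0, 0, 0.012, 0.06, 0, 0, 0, 0, 0.015, 0.074, 0, 0, 0, 0]'

```text
time: 5.87
tool_pos: [0.5171, 0.0252, 0.0287]
tool_rot: [3.142, 0.0, 1.374]
contact_force: [0.3, -1.4, -0.1]
opening: 0.0116
```

jog_arm --deltas '[0.002, 0.01, 0, 0, 0, 0, 0.004, 0.02, 0, 0, 0, 0, 0.006, 0.03, 0, 0, 0, 0, 0.008, 0.04, 0, 0, 0, 0, 0.01, 0.049, 0, 0, 0, 0]'

```text
time: 6.28
tool_pos: [0.5182, 0.0301, 0.0287]
tool_rot: [3.142, 0.0, 1.374]
contact_force: [-0.5, -2.1, 0.6]
opening: 0.0121
```

```bash
python3 - <<'E'
from h import *
import cv2
s=robot.observe();print(s["tool_pos"],s["contact_force"],tojig([s["tool_pos"]],np.array([.5335,.0934]),-.197))
a=cv2.resize(robot.read_camera("top")[190:260,220:320,::-1],None,fx=8,fy=8,interpolation=cv2.INTER_CUBIC)
cv2.imwrite("pics/t3.png",a)
E
```

```text
[0.51815361 0.030096   0.02874158] [-0.46549139 -2.11997132  0.59689623] [[-0.00265918 -0.0650833 ]]
```

View pics/t3.png

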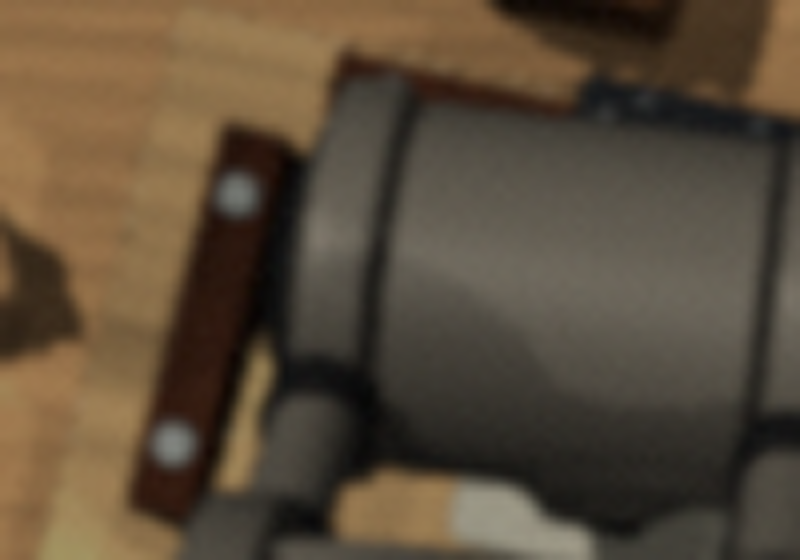

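The arm hides most of the pile in this view, but only a few mm are left to the fence. I'll creep forward on the force reading.

jog_arm --deltas '[0.001, 0.005, 0, 0, 0, 0, 0.002, 0.01, 0, 0, 0, 0, 0.003, 0.015, 0, 0, 0, 0, 0.004, 0.02, 0, 0, 0, 0]'

```text
time: 6.67
tool_pos: [0.5185, 0.0319, 0.0287]
tool_rot: [3.142, 0.0, 1.374]
contact_force: [-0.2, -3.3, -0.8]
opening: 0.0119
```

jog_arm --deltas '[0.001, 0.005, 0, 0, 0, 0, 0.002, 0.01, 0, 0, 0, 0, 0.002, 0.01, 0, 0, 0, 0]'

```text
time: 6.92
tool_pos: [0.5188, 0.033, 0.0287]
tool_rot: [3.141, 0.0, 1.374]
contact_force: [0.7, -2.3, -0.2]
opening: 0.0117
```

jog_arm --deltas '[0.001, 0.005, 0, 0, 0, 0, 0.002, 0.01, 0, 0, 0, 0, 0.002, 0.01, 0, 0, 0, 0]'

```text
time: 7.17
tool_pos: [0.5188, 0.034, 0.0287]
tool_rot: [-3.141, 0.0, 1.374]
contact_force: [-0.9, -1.7, 0.2]
opening: 0.0115
```

jog_arm --deltas '[0.001, 0.005, 0, 0, 0, 0, 0.001, 0.007, 0, 0, 0, 0, 0.001, 0.007, 0, 0, 0, 0]'

```text
time: 7.42
tool_pos: [0.5187, 0.0346, 0.0287]
tool_rot: [-3.141, 0.0, 1.374]
contact_force: [-2.6, -4.7, 0.7]
opening: 0.0117
```

jog_arm --deltas '[0.001, 0.005, 0, 0, 0, 0, 0.001, 0.007, 0, 0, 0, 0, 0.001, 0.007, 0, 0, 0, 0]'

```text
time: 7.67
tool_pos: [0.5186, 0.035, 0.0287]
tool_rot: [-3.141, 0.001, 1.374]
contact_force: [-1.8, -5.7, 2.2]
opening: 0.0121
```

jog_arm --deltas '[0.001, 0.005, 0, 0, 0, 0, 0.001, 0.007, 0, 0, 0, 0, 0.001, 0.007, 0, 0, 0, 0]'

```text
time: 7.92
tool_pos: [0.5186, 0.0357, 0.0287]
tool_rot: [-3.14, 0.001, 1.374]
contact_force: [-2.9, -5.9, 2.5]
opening: 0.0119
```

jog_arm --deltas '[0.001, 0.005, 0, 0, 0, 0, 0.001, 0.007, 0, 0, 0, 0, 0.001, 0.007, 0, 0, 0, 0]'

```text
time: 8.17
tool_pos: [0.5186, 0.0363, 0.0287]
tool_rot: [-3.14, 0.001, 1.374]
contact_force: [-2.9, -5.8, 2.7]
opening: 0.0119
```

jog_arm --deltas '[0.001, 0.005, 0, 0, 0, 0, 0.001, 0.007, 0, 0, 0, 0, 0.001, 0.007, 0, 0, 0, 0]'

```text
time: 8.42
tool_pos: [0.5187, 0.0369, 0.0287]
tool_rot: [-3.14, 0.001, 1.374]
contact_force: [-3.3, -6.4, 2.3]
opening: 0.0119
```

jog_arm --deltas '[0.001, 0.005, 0, 0, 0, 0, 0.001, 0.007, 0, 0, 0, 0, 0.001, 0.007, 0, 0, 0, 0]'

```text
time: 8.67
tool_pos: [0.5188, 0.0374, 0.0287]
tool_rot: [-3.14, 0.001, 1.374]
contact_force: [-3.4, -8.1, 1.9]
opening: 0.0117
```

jog_arm --deltas '[0.001, 0.005, 0, 0, 0, 0, 0.001, 0.007, 0, 0, 0, 0, 0.001, 0.007, 0, 0, 0, 0]'

```text
time: 8.92
tool_pos: [0.5187, 0.0375, 0.0287]
tool_rot: [-3.14, 0.002, 1.374]
contact_force: [-4.6, -11.8, 3.3]
opening: 0.0119
```

```bash
python3 - <<'E'
from h import *
import cv2
s=robot.observe();print(s["tool_pos"],s["contact_force"],s["torque"],tojig([s["tool_pos"]],np.array([.5335,.0934]),-.197))
a=robot.read_camera("scene")[190:310,250:420,::-1]
b=robot.read_camera("wrist")[0:330,:,::-1]
cv2.imwrite("pics/s4.png",np.vstack([cv2.resize(a,(510,360),interpolation=cv2.INTER_CUBIC),cv2.resize(b,(510,240))]))
E
```

```text
[0.51870529 0.03754816 0.02867814] [ -4.63409451 -11.75050205   3.25998681] [-1.9014646   0.60487797 -0.01389766] [[-0.00357677 -0.05766731]]
```

View pics/s4.png

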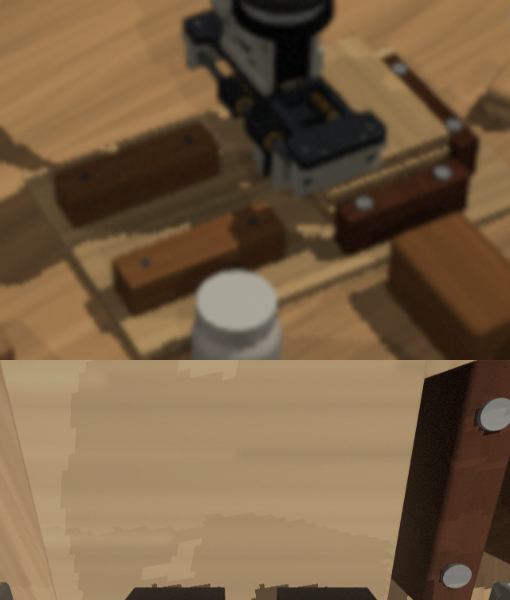

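The blank lies flat on the pile and the force has risen steeply to about 12.6 N. I'll press a little further and hold.

jog_arm --deltas '[0.001, 0.003, 0, 0, 0, 0, 0.001, 0.005, 0, 0, 0, 0, 0.001, 0.005, 0, 0, 0, 0, 0.001, 0.005, 0, 0, 0, 0, 0.001, 0.005, 0, 0, 0, 0]'

```text
time: 9.43
tool_pos: [0.5187, 0.0376, 0.0287]
tool_rot: [-3.14, 0.003, 1.374]
contact_force: [-5.2, -14.3, 2.5]
opening: 0.0117
```

jog_arm --deltas '[0, 0, 0, 0, 0, 0, 0, 0, 0, 0, 0, 0, 0, 0, 0, 0, 0, 0]'

```text
time: 9.68
tool_pos: [0.5187, 0.0376, 0.0287]
tool_rot: [-3.14, 0.003, 1.374]
contact_force: [-4.9, -15.1, 2.9]
opening: 0.012
```

jog_arm --deltas '[-0.005, -0.025, 0, 0, 0, 0, -0.015, -0.075, 0, 0, 0, 0, -0.03, -0.15, 0, 0, 0, 0, -0.03, -0.15, 0.25, 0, 0, 0, -0.03, -0.15, 0.5, 0, 0, 0]'

```text
time: 10.1
tool_pos: [0.5156, 0.0242, 0.0781]
tool_rot: [-3.138, -0.0, 1.373]
contact_force: [1.7, 0.4, -0.4]
opening: 0.0119
```

jog_arm --deltas '[0, 0, 0.3, 0, 0, 0, 0, 0, 0.6, 0, 0, 0, 0, 0, 0.7, 0, 0, 0]'

```text
time: 10.35
tool_pos: [0.5187, 0.0242, 0.1529]
tool_rot: [3.135, -0.001, 1.374]
contact_force: [1.1, 0.3, -0.3]
opening: 0.0122
```

jog_arm --deltas '[-0.06, 0.06, 0, 0, 0, 0.067, -0.13, 0.13, 0, 0, 0, 0.133, -0.2, 0.2, 0, 0, 0, 0.2, -0.26, 0.26, 0, 0, 0, 0.267, -0.33, 0.33, 0, 0, 0, 0.333]' --claw 0.43

```text
time: 10.77
tool_pos: [0.4833, 0.0576, 0.1483]
tool_rot: [-3.142, -0.001, 1.902]
contact_force: [0.1, 0.3, -0.6]
opening: 0.0381
```

jog_arm --deltas '[-0.06, 0.06, 0, 0, 0, 0.067, -0.13, 0.13, 0, 0, 0, 0.133, -0.2, 0.2, 0, 0, 0, 0.2, -0.26, 0.26, 0, 0, 0, 0.267, -0.33, 0.33, 0, 0, 0, 0.333]'

```text
time: 11.18
tool_pos: [0.4502, 0.0907, 0.1483]
tool_rot: [3.141, -0.001, 2.425]
contact_force: [-0.5, 0.8, -0.2]
opening: 0.0397
```

jog_arm --deltas '[-0.06, 0.06, 0, 0, 0, 0.067, -0.13, 0.13, 0, 0, 0, 0.133, -0.2, 0.2, 0, 0, 0, 0.2, -0.26, 0.26, 0, 0, 0, 0.267, -0.33, 0.33, 0, 0, 0, 0.334]'

```text
time: 11.6
tool_pos: [0.4173, 0.1237, 0.1483]
tool_rot: [3.141, -0.0, 2.95]
contact_force: [0.3, 0.5, -0.3]
opening: 0.0394
```

```bash
python3 - <<'E'
from h import *
import cv2
s=robot.observe();print(s["tool_pos"],s["tool_rot"],s["contact_force"],s["opening"],tojig([s["tool_pos"]],np.array([.5335,.0934]),-.197))
a=robot.read_camera("scene")[190:310,250:420,::-1]
b=robot.read_camera("top")[190:306,220:380,::-1]
cv2.imwrite("pics/t5.png",cv2.resize(b,None,fx=5,fy=5,interpolation=cv2.INTER_CUBIC))
cv2.imwrite("pics/s5.png",cv2.resize(a,None,fx=4.5,fy=4.5,interpolation=cv2.INTER_CUBIC))
E
```

```text
[0.41726785 0.12365792 0.14829324] [ 3.14120248e+00 -4.32970852e-04  2.94967535e+00] [ 0.32176805  0.50391797 -0.3086067 ] 0.039425889645149884 [[-0.11990633  0.00692276]]
```

View pics/s5.png

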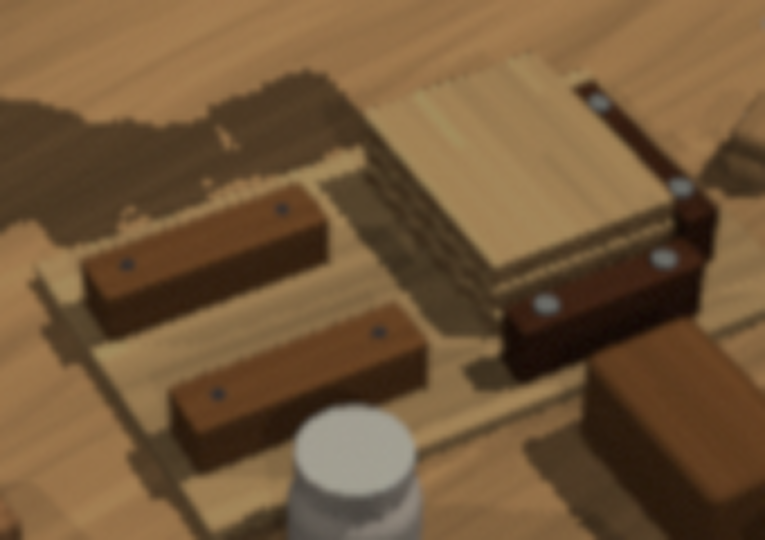

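The pile is stacked and flush at the end fence, with the three blanks offset from each other along x. Next I'll descend on the -x side.

jog_arm --deltas '[0, 0, -0.25, 0, 0, -0.003, 0, 0, -0.5, 0, 0, -0.003, 0, 0, -0.75, 0, 0, -0.003, 0, 0, -0.9, 0, 0, -0.003]'

```text
time: 12.03
tool_pos: [0.4171, 0.1229, 0.0566]
tool_rot: [-3.141, -0.002, 2.936]
contact_force: [-0.1, 0.4, 0.2]
opening: 0.0397
```

jog_arm --deltas '[0, 0, -0.15, 0, 0, 0, 0, 0, -0.25, 0, 0, 0, 0, 0, -0.3, 0, 0, 0, 0, 0, -0.3, 0, 0, 0, 0, 0, -0.3, 0, 0, 0]'

```text
time: 12.45
tool_pos: [0.418, 0.1232, 0.0288]
tool_rot: [3.141, 0.0, 2.938]
contact_force: [0.3, 1.3, 0.7]
opening: 0.0396
```

jog_arm --deltas '[0.03, -0.006, 0, 0, 0, 0, 0.06, -0.012, 0, 0, 0, 0, 0.09, -0.018, 0, 0, 0, 0, 0.12, -0.024, 0, 0, 0, 0, 0.15, -0.03, 0, 0, 0, 0]'

```text
time: 12.87
tool_pos: [0.4333, 0.1204, 0.0291]
tool_rot: [3.141, 0.001, 2.94]
contact_force: [0.2, 0.0, -0.5]
opening: 0.0396
```

jog_arm --deltas '[0.02, -0.004, 0, 0, 0, 0, 0.04, -0.008, 0, 0, 0, 0, 0.06, -0.012, 0, 0, 0, 0, 0.08, -0.016, 0, 0, 0, 0, 0.1, -0.02, 0, 0, 0, 0.003]'

```text
time: 13.28
tool_pos: [0.4426, 0.1184, 0.0287]
tool_rot: [-3.141, -0.001, 2.945]
contact_force: [-1.4, -0.1, 0.5]
opening: 0.0397
```

jog_arm --deltas '[0.01, -0.002, 0, 0, 0, 0, 0.02, -0.004, 0, 0, 0, 0, 0.03, -0.006, 0, 0, 0, 0, 0.04, -0.008, 0, 0, 0, 0, 0.05, -0.01, 0, 0, 0, 0]'

```text
time: 13.7
tool_pos: [0.4476, 0.1174, 0.0286]
tool_rot: [-3.142, -0.0, 2.945]
contact_force: [-0.7, 0.3, -0.9]
opening: 0.0394
```

jog_arm --deltas '[0.01, -0.002, 0, 0, 0, 0, 0.02, -0.004, 0, 0, 0, 0, 0.03, -0.006, 0, 0, 0, 0]'

```text
time: 13.95
tool_pos: [0.4508, 0.1168, 0.0287]
tool_rot: [3.142, -0.0, 2.945]
contact_force: [-1.6, 0.2, -0.8]
opening: 0.0393
```

jog_arm --deltas '[0.01, -0.002, 0, 0, 0, 0, 0.015, -0.003, 0, 0, 0, 0, 0.015, -0.003, 0, 0, 0, 0]'

```text
time: 14.2
tool_pos: [0.4525, 0.1165, 0.0288]
tool_rot: [3.141, 0.0, 2.945]
contact_force: [-0.6, -0.2, -1.4]
opening: 0.0397
```

jog_arm --deltas '[0.005, -0.001, 0, 0, 0, 0, 0.01, -0.002, 0, 0, 0, 0, 0.01, -0.002, 0, 0, 0, 0]'

```text
time: 14.45
tool_pos: [0.4533, 0.1163, 0.0288]
tool_rot: [3.141, 0.0, 2.945]
contact_force: [-1.1, -0.1, -0.0]
opening: 0.0397
```

jog_arm --deltas '[0.005, -0.001, 0, 0, 0, 0, 0.008, -0.002, 0, 0, 0, 0, 0.008, -0.002, 0, 0, 0, 0]'

```text
time: 14.7
tool_pos: [0.4542, 0.1161, 0.0288]
tool_rot: [3.141, 0.0, 2.945]
contact_force: [-0.0, 0.3, -0.1]
opening: 0.0395
```

jog_arm --deltas '[0.005, -0.001, 0, 0, 0, 0, 0.007, -0.001, 0, 0, 0, 0, 0.007, -0.001, 0, 0, 0, 0]'

```text
time: 14.95
tool_pos: [0.4548, 0.116, 0.0288]
tool_rot: [3.141, 0.0, 2.945]
contact_force: [-1.1, 0.7, -0.3]
opening: 0.0394
```

Jig x is now about -0.0817 and there is no wall contact yet, so I'll keep creeping.

jog_arm --deltas '[0.005, -0.001, 0, 0, 0, 0, 0.008, -0.002, 0, 0, 0, 0, 0.008, -0.002, 0, 0, 0, 0]'

```text
time: 15.2
tool_pos: [0.4557, 0.1158, 0.0288]
tool_rot: [3.141, 0.0, 2.945]
contact_force: [-0.8, -0.3, -0.0]
opening: 0.0398
```

jog_arm --deltas '[0.005, -0.001, 0, 0, 0, 0, 0.008, -0.002, 0, 0, 0, 0, 0.008, -0.002, 0, 0, 0, 0]'

```text
time: 15.45
tool_pos: [0.4564, 0.1156, 0.0288]
tool_rot: [3.141, 0.0, 2.945]
contact_force: [-1.0, 0.1, 1.2]
opening: 0.0398
```

jog_arm --deltas '[0.005, -0.001, 0, 0, 0, 0, 0.007, -0.001, 0, 0, 0, 0, 0.007, -0.001, 0, 0, 0, 0]'

```text
time: 15.7
tool_pos: [0.4571, 0.1155, 0.0287]
tool_rot: [3.142, 0.0, 2.945]
contact_force: [-1.1, 0.8, 0.4]
opening: 0.0392
```

jog_arm --deltas '[0.005, -0.001, 0, 0, 0, 0, 0.01, -0.002, 0, 0, 0, 0, 0.01, -0.002, 0, 0, 0, 0]'

```text
time: 15.95
tool_pos: [0.4582, 0.1153, 0.0287]
tool_rot: [3.141, 0.0, 2.945]
contact_force: [-3.0, 1.1, 0.2]
opening: 0.0399
```

jog_arm --deltas '[0.005, -0.001, 0, 0, 0, 0, 0.01, -0.002, 0, 0, 0, 0, 0.01, -0.002, 0, 0, 0, 0]'

```text
time: 16.2
tool_pos: [0.459, 0.1151, 0.0287]
tool_rot: [3.142, -0.0, 2.945]
contact_force: [-2.1, 0.3, 0.8]
opening: 0.0397
```

```bash
python3 - <<'E'
from h import *
import cv2
s=robot.observe();print(s["tool_pos"],s["contact_force"],tojig([s["tool_pos"]],np.array([.5335,.0934]),-.197))
a=robot.read_camera("scene")[190:280,320:420,::-1]
cv2.imwrite("pics/s6.png",cv2.resize(a,None,fx=6.5,fy=6.5,interpolation=cv2.INTER_CUBIC))
E
```

```text
[0.45901969 0.11514091 0.02872333] [-2.13495468  0.32193697  0.76404101] [[-0.07729503  0.0067425 ]]
```

View pics/s6.png

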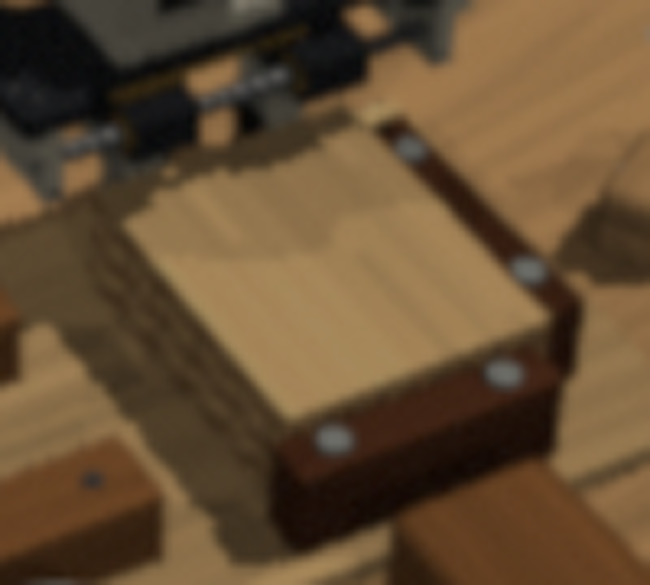

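The top blank is now close to the back fence: only a sliver shows between (290,420) and (550,330). I'll continue in small steps.

jog_arm --deltas '[0.005, -0.001, 0, 0, 0, 0, 0.007, -0.001, 0, 0, 0, 0, 0.007, -0.001, 0, 0, 0, 0]'

```text
time: 16.5
tool_pos: [0.459, 0.1151, 0.0286]
tool_rot: [-3.141, -0.001, 2.944]
contact_force: [-5.0, 1.9, 3.4]
opening: 0.0393
```

jog_arm --deltas '[0.005, -0.001, 0, 0, 0, 0, 0.007, -0.002, 0, 0, 0, 0, 0.007, -0.002, 0, 0, 0, 0]'

```text
time: 16.75
tool_pos: [0.459, 0.115, 0.0285]
tool_rot: [-3.141, -0.003, 2.944]
contact_force: [-6.8, 1.9, 3.2]
opening: 0.0394
```

jog_arm --deltas '[0.004, -0.001, 0, 0, 0, 0, 0.007, -0.001, 0, 0, 0, 0, 0.007, -0.001, 0, 0, 0, 0]'

```text
time: 17.0
tool_pos: [0.459, 0.115, 0.0284]
tool_rot: [-3.141, -0.004, 2.944]
contact_force: [-8.8, 2.9, 4.1]
opening: 0.0395
```

jog_arm --deltas '[0.004, -0.001, 0, 0, 0, 0, 0.008, -0.001, 0, 0, 0, 0, 0.012, -0.002, 0, 0, 0, 0, 0.012, -0.002, 0, 0, 0, 0, 0.012, -0.002, 0, 0, 0, 0]'

```text
time: 17.42
tool_pos: [0.459, 0.1149, 0.0282]
tool_rot: [-3.141, -0.007, 2.944]
contact_force: [-13.3, 4.1, 6.8]
opening: 0.0394
```

jog_arm --deltas '[0.004, -0.001, 0, 0, 0, 0, 0.004, -0.001, 0, 0, 0, 0, 0.004, -0.001, 0, 0, 0, 0, 0.004, -0.001, 0, 0, 0, 0]'

```text
time: 17.75
tool_pos: [0.4589, 0.1149, 0.0282]
tool_rot: [-3.14, -0.008, 2.944]
contact_force: [-14.3, 5.0, 6.8]
opening: 0.0395
```

jog_arm --deltas '[-0.04, 0.008, 0, 0, 0, 0, -0.1, 0.02, 0, 0, 0, 0, -0.2, 0.04, 0, 0, 0, 0, -0.3, 0.06, 0, 0, 0, 0, -0.3, 0.06, 0.1, 0, 0, 0]'

```text
time: 18.17
tool_pos: [0.4291, 0.1205, 0.0375]
tool_rot: [-3.14, -0.005, 2.945]
contact_force: [-0.4, -0.2, -0.6]
opening: 0.0396
```

jog_arm --deltas '[0, 0, 0.2, 0, 0, 0, 0, 0, 0.4, 0, 0, 0, 0, 0, 0.6, 0, 0, 0, 0, 0, 0.8, 0, 0, 0, 0, 0, 1, 0, 0, 0]'

```text
time: 18.58
tool_pos: [0.432, 0.1205, 0.1397]
tool_rot: [3.142, 0.0, 2.945]
contact_force: [0.2, -0.3, -0.1]
opening: 0.0395
```

jog_arm --deltas '[0, 0, 0.2, 0, 0, 0, 0, 0, 0.4, 0, 0, 0, 0, 0, 0.6, 0, 0, 0, 0, 0, 0.7, 0, 0, 0, 0, 0, 0.7, 0, 0, 0]'

```text
time: 19.0
tool_pos: [0.4334, 0.1207, 0.2109]
tool_rot: [3.14, 0.005, 2.945]
contact_force: [1.0, 0.4, -0.5]
opening: 0.0393
```

```bash
python3 - <<'E'
from h import *
import cv2
np.set_printoptions(precision=4,suppress=True)
s=robot.observe();print(s["time"],s["tool_pos"],s["contact_force"])
p=robot.camera_params("wrist");c=-p["R"].T@p["t"];print("cam",c,"looks",p["R"][2])
o=np.array([.5335,.0934]);y=-.197;R=np.array([[np.cos(y),-np.sin(y)],[np.sin(y),np.cos(y)]])
for P in[(.064,.061,.052),(-.07,.061,.06),(.064,-.05,.06),(-.07,-.05,.06)]: print(P,px("wrist",np.r_[o+R@P[:2],P[2]],p))
cv2.imwrite("pics/w7.png",robot.read_camera("wrist")[:,:,::-1])
b=robot.read_camera("top")[190:306,220:380,::-1]
cv2.imwrite("pics/t7.png",cv2.resize(b,None,fx=5,fy=5,interpolation=cv2.INTER_CUBIC))
a=robot.read_camera("scene")[190:280,320:420,::-1]
cv2.imwrite("pics/s7.png",cv2.resize(a,None,fx=6.5,fy=6.5,interpolation=cv2.INTER_CUBIC))
E
```

```text
19.0 [0.4334 0.1207 0.2109] [ 0.9573  0.3647 -0.5299]
cam [0.3499 0.1366 0.357 ] looks [ 0.3057 -0.0601 -0.9502]
(0.064, 0.061, 0.052) [[372.5324 392.7728]]
(-0.07, 0.061, 0.06) [[381.5463 262.6336]]
(0.064, -0.05, 0.06) [[252.5817 398.8126]]
(-0.07, -0.05, 0.06) [[244.5114 262.6537]]
```

jog_arm --deltas '[0.2, 0, 0, 0, 0, 0, 0.4, -0.04, 0, 0, 0, 0, 0.6, -0.08, 0, 0, 0, 0, 0.8, -0.12, 0, 0, 0, 0, 1, -0.15, 0, 0, 0, 0]'

```text
time: 19.57
tool_pos: [0.5329, 0.1051, 0.2071]
tool_rot: [-3.141, -0.003, 2.945]
contact_force: [-0.4, 0.2, 0.1]
opening: 0.0398
```

jog_arm --deltas '[0.2, 0, 0, 0, 0, 0, 0.3, -0.04, 0, 0, 0, 0, 0.4, -0.08, 0, 0, 0, 0, 0.5, -0.1, 0, 0, 0, 0, 0.5, -0.1, 0, 0, 0, 0]'

```text
time: 19.98
tool_pos: [0.5834, 0.0948, 0.2067]
tool_rot: [-3.141, -0.002, 2.944]
contact_force: [-0.3, 0.0, 0.1]
opening: 0.0395
```

```bash
python3 - <<'E'
from h import *
import cv2,pickle
s=robot.observe();print(s["time"],s["tool_pos"])
p=robot.camera_params("wrist");pickle.dump(p,open("w8.pkl","wb"))
b=robot.read_camera("wrist")[:,:,::-1]
cv2.imwrite("pics/w8.png",b)
E
```

```text
19.9833 [0.58342051 0.09482932 0.20671115]
```

View pics/w8.png

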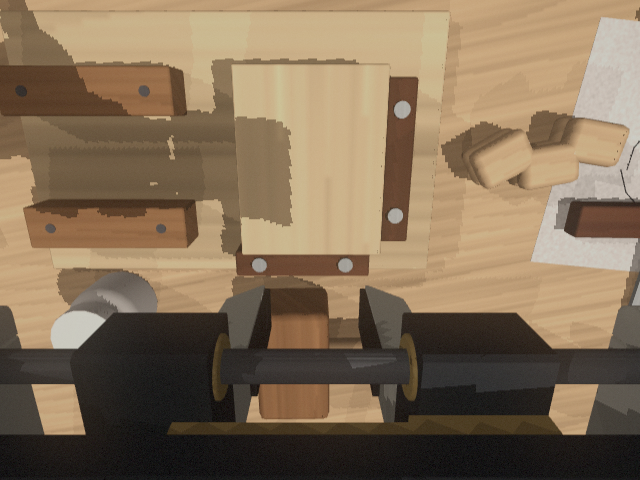

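View pics/s7.png

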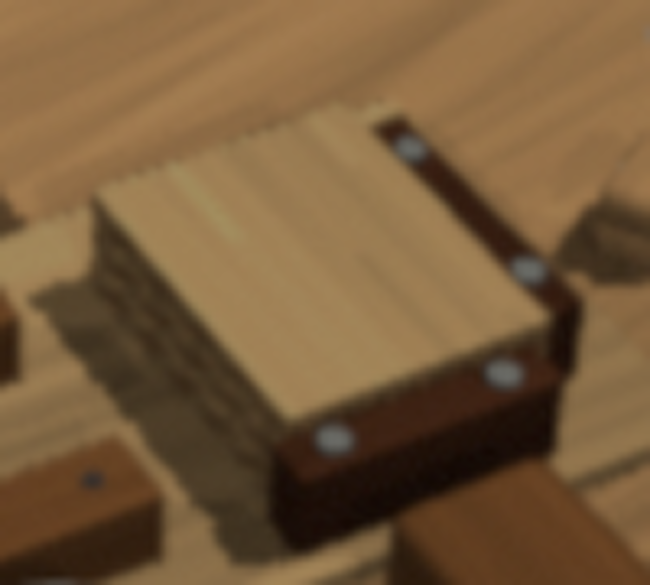

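The final view shows the top blank's corners at (233,65), (389,65), (381,253) and (243,255). They butt against the end fence, (390,77)-(382,240), and the back fence, (237,253)-(368,275). No lower blank sticks out. I'll check its yaw and position numerically.

```bash
python3 - <<'E'
from h import *
import pickle,cv2
np.set_printoptions(precision=4,suppress=True)
p=pickle.load(open("w8.pkl","rb"));y=-.197;o=np.array([.5335,.0934])
J=lambda P,z:tojig(w("wrist",P,z,p),o,y)
B=[(-.07,-.055),(-.07,.055),(.07,.055),(.07,-.055)]
X=w("wrist",[(233,65),(389,65),(381,253),(243,255)],.060,p);f=fit(X,B);print("top",f,tojig([f[0]],o,y),f[1]-y)
print("plate -x edge",J([(20,12),(449,12)],.012))
print("end fence outer/near corners",J([(418,78),(407,241),(390,77),(382,241)],.052))
print("back fence",J([(237,275),(368,275),(237,254),(369,254)],.052))
a=cv2.imread("pics/w8.png")[45:285,215:435];cv2.imwrite("pics/w8c.png",np.hstack([cv2.resize(a,(550,600),interpolation=cv2.INTER_CUBIC)]))
E
```

```text
top (array([0.5382, 0.1008]), np.float64(-0.1930734436841776), np.float64(0.0019069086910660882)) [[0.0031 0.0082]] 0.0039265563158224215
plate -x edge [[-0.1086 -0.2161]
 [-0.1082  0.1138]]
end fence outer/near corners [[-0.0581  0.084 ]
 [ 0.0639  0.0849]
 [-0.0588  0.0641]
 [ 0.0639  0.0647]]
back fence [[ 0.0935 -0.0539]
 [ 0.0935  0.0547]
 [ 0.075  -0.0527]
 [ 0.075   0.0547]]
```

View pics/w8c.png

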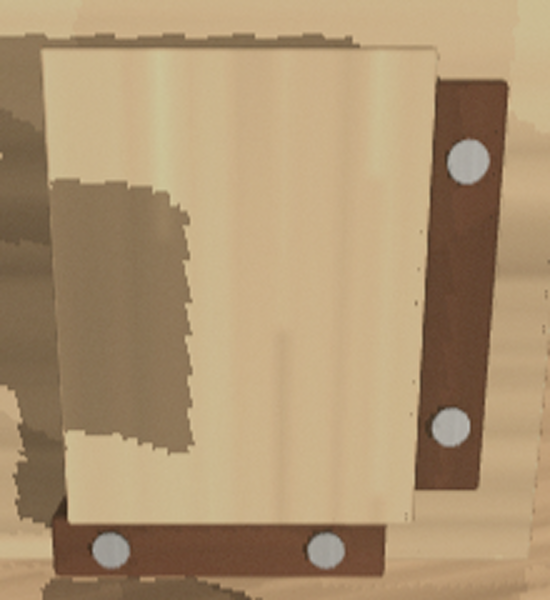

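```bash
python3 -c "
from cell import robot
print(robot.hand_in()); s=robot.observe(); print(s['time'],s['contact_force'])"
```

```text
the job is handed in; nothing more can be done
None
the job is handed in; nothing more can be done
```

I slid the blank off the rails onto the pile and pressed all three blanks against the end fence at about 16 N. I then pressed them against the back fence at about 15 N horizontally and withdrew. The job was handed in at about 20 s, with the gripper well clear.

- **Top blank:** in the last wrist view it lies flat, about 0.2° off the jig's axes. Its edges match both fence faces to about 1–2 mm, which is as fine as the cameras can measure.
- **Two lower blanks:** no edges stick out in the wrist and scene views, but they are mostly hidden. That they are snug comes from the force and position readings (the tool stopped moving as the force rose), not from measuring them.
- **Force readings:** during the back-fence press the tool also felt up to about 7 N upward, probably friction on the blanks, and tilted under 0.01 rad. Friction also pulled very slightly away from the end fence, moving the tool about 0.2 mm, but no gap was visible afterwards.
- **After hand-in:** the interface was closed, so I could not take another reading. I touched none of the bystanders or the yellow look-alikes.

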